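# Make up two microscope accessory kits

### The arm

A 6-joint arm with a two-finger parallel gripper is mounted at the origin on the work surface. World frame = base frame: x ahead of the robot, y to its left, z up, the work surface at z = 0. Lengths are in mm, angles in rad, forces in N, time in s.
With the tool pointing down it reaches from about 300 to 775 mm from the base axis. Payload 14.6 kg.
Tool frame: the origin (TCP) lies on the front face of the gripper's body, between the roots of the fingers; the fingertips stand 97 mm ahead of it and the grasp point (between the pads) lies 78 mm ahead of it; z points along the fingers, y is the line along which they close (so a half turn about z gives the same grasp; the last joint's range is limited). The gripper opens to 94 mm and grips with 3 to 60 N. Pads are 16 mm wide; open, the fingers measure 119 mm over their backs; the gripper's body (75 mm by 177 mm) begins 78 mm behind the grasp point.
Start: joints at [-1.339, 0.3, 1.521, -0, 1.321, -0.067], TCP at [161.899, -525.622, 302.646] pointing down, gripper open.
Joint ranges: [-3.03, 3.03], [-0.79, 2.21], [0.23, 2.52], [-1.04, 4.18], [0, 3.07], [-2.55, 2.55]. Speed limits (rad/s): [2.22, 2.22, 2.57, 3.14, 3.14, 3.14].

### API

Orientations are given as [roll, pitch, yaw] about the fixed x, y, z axes, in that order (R = Rz(yaw) Ry(pitch) Rx(roll)).
In Python, from cell import * gives the robot as it stands.
- The arm moves only by the tool carry_out, never from a script. Its arguments are lists of equal length, an entry for each row: "slide": the shift along the world's x, y, z scaled (see below), a list of three; "dr": the turn, a rotation vector about the world's x, y, z scaled (see below), a list of three; "gripper": the opening in per cent of the stroke, from 0 (shut) to 100 (fully open). A call has 1 to 10 rows; each row is the pose to reach, as a shift and turn from the pose commanded when the call began, turning the shorter way round; what a row does not reach only later rows make up. The controller multiplies each number of a shift by 0.25 m and each number of a turn by 360 degrees. A row lasts 1/12 s, in which the tool goes at most 41.7 mm and 7.16 degrees, less where a joint would pass 70% of its speed; a pose out of reach is approached as far as the arm can. A call with a number of a shift or a turn outside -1 to 1 is refused whole. A call with a gripper value outside its range is refused whole. The fingers move at their own pace and stop on an object; "newtons" is the grip in N (left out, the last holds). Time passes only in rows, so rows that repeat a pose let the fingers close. It gives the time, the measured TCP pose, the force, the opening and the grip force at its end, in the units of the state.
- read_state(): the state, without advancing time (a new reading comes with each control period).
- camera(name): name is "side" or "top" or "wrist"; returns the picture (420x560x3 uint8, red, green, blue); there is no depth.
- camera_model(name): a dict with "vfov" (degrees; the focal length in pixels is half the picture's height over the tangent of half this angle, whatever the lens; pixels are square), "cx", "cy" (the principal point, pixels), "R" (3x3) and "t" (3): a world point X has camera coordinates R X + t. Camera axes: x right, y down, z forward; pixel columns grow to the right and rows downward; lengths in mm; the calibration is good to about 2 mm. A picture is of the moment at which its call begins: read the wrist's pose just before it. camera_model takes no time and is no camera call; for the wrist camera it gives the pose at the moment of the call.
- sign_off(): hands the job in; it is judged then, once.
The state is a dict: "clock": time; "joints": joint angles; "qd": joint speeds; "effort": joint torques, N m; "eef_pos": TCP position; "eef_rot": TCP orientation; "wrist_force": force on the tool from outside, world axes, zero at the start; "moment": the same for the moment, N m; "finger_gap": finger opening in mm; "finger_force": force on a finger pad.
Only numpy, scipy, OpenCV 4.12 (cv2) and the standard library are available. Lean on these libraries where they do the work, as an engineer would, in place of code of your own. Each camera call takes 0.05 s, during which the arm holds its last target. There are 200 camera calls.

### The job

Make up the two kits for today's microscope users: put the long objective, the filter cube and the camera adapter in the three-bay tray, and the short objective and the eyepiece in the two-bay tray, one part in each bay, in any bay of its tray. Every part must end standing upright and flat on its bay's floor, let go; they are optics, so set them down rather than dropping them or knocking them over. Leave the mouse, the oil bottle and the slide box where they are.

Things in the scene. Friction and masses are not known exactly. Their poses are not given: they have to be found in the camera images.
- long_objective_c (a point): Long objective: the slim, tallest lens barrel, steel, standing upright, 64 high. Straight-sided, 28 diameter, from the bottom to 48 up, then tapering to a 13 wide nose at the top. Point: its centre, 32 above its underside; z is up its axis. About 160 g. Lengths in mm.
- filter_cube_c (a point): Filter cube: black block 36 x 36 and 42 high, upright, with a round glass window in the top. The only square part. Point: its centre, 21 above its underside; x and y are normal to its side faces, z up. About 80 g. Lengths in mm.
- camera_adapter_c (a point): Camera adapter: plain dark steel tube, upright, 40 outer diameter, open 24 bore seen from above, 40 high. Point: its centre, 20 above its underside; z up its axis. About 120 g. Lengths in mm.
- short_objective_c (a point): Short objective: squat steel lens barrel, upright, 40 high. Straight-sided, 36 diameter, from the bottom to 36 up, then chamfered to a 30 wide top with a 22 wide glass lens. Point: its centre, 20 above its underside; z up its axis. About 140 g. Lengths in mm.
- eyepiece_c (a point): Eyepiece: stands upright on an aluminium tube of 30 diameter and 28 high, which carries a wider black head of 40 diameter and 26 high (54 high in all), a lens in the top. Point: its centre, 27 above its underside, 1 below the lower edge of the head; grip the head, from 28 to 54 above the underside. z up its axis. About 110 g. Lengths in mm.
- tray3: Three-bay kit tray, grey plastic, fixed to the bench: 192 x 66, three square bays 60 x 60 in a row, white-lined. Floor 4 thick; the rim and the dividers between bays are 3 thick and rise 8 above the bench (4 above the floor). Origin: centre of its underside, on the bench; x runs along the row, y across it, z up. Bay centres at x = -63, 0 and +63, y = 0. Lengths in mm.
- tray2: Two-bay kit tray, same make, fixed to the bench: 129 x 66, two square bays 60 x 60, floor 4 thick, rim and divider 3 thick and 8 above the bench. Origin: centre of its underside, on the bench; x along the row, y across it, z up. Bay centres at x = -31.5 and +31.5, y = 0. Lengths in mm.
- mouse: Bystander: off-white computer mouse, loose, 100 x 58 x 32 high. Origin: centre of its underside, x along its length. Leave it alone. Lengths in mm.
- oil_bottle: Bystander: small amber immersion-oil bottle with a white cap, loose, upright, 32 diameter, 65 high. Origin: centre of its underside. Leave it alone. Lengths in mm.
- slide_box: Bystander: flat black slide box with a paper label, loose, 87 x 102 x 31 high. Origin: centre of its underside. Leave it alone. Lengths in mm.

How it is judged (in metres and radians):
At the end, for the whole second after the job is handed in: Long objective, filter cube and adapter in the three-bay tray, short objective and eyepiece in the two-bay tray, one per bay: within 17 mm of the bay centre in x and y, upright within 5 degrees, on the floor (height within 3 mm), still; mouse, bottle and slide box moved under 30 mm ((x of long_objective_c in the frame of tray3 between -0.08 and -0.046 m or x of long_objective_c in the frame of tray3 between -0.017 and 0.017 m or x of long_objective_c in the frame of tray3 between 0.046 and 0.08 m) and y of long_objective_c in the frame of tray3 between -0.017 and 0.017 m and z of long_objective_c in the frame of tray3 between 0.033 and 0.039 m and angle between each of long_objective_c, filter_cube_c, camera_adapter_c, short_objective_c, eyepiece_c's own z axis and vertical below 0.09 rad and linear speed of each of long_objective, filter_cube, camera_adapter, short_objective, eyepiece below 0.02 m/s and angular speed of each of long_objective, filter_cube, camera_adapter, short_objective, eyepiece below 0.2 rad/s and (x of filter_cube_c in the frame of tray3 between -0.08 and -0.046 m or x of filter_cube_c in the frame of tray3 between -0.017 and 0.017 m or x of filter_cube_c in the frame of tray3 between 0.046 and 0.08 m) and y of filter_cube_c in the frame of tray3 between -0.017 and 0.017 m and z of filter_cube_c in the frame of tray3 between 0.022 and 0.028 m and (x of camera_adapter_c in the frame of tray3 between -0.08 and -0.046 m or x of camera_adapter_c in the frame of tray3 between -0.017 and 0.017 m or x of camera_adapter_c in the frame of tray3 between 0.046 and 0.08 m) and y of camera_adapter_c in the frame of tray3 between -0.017 and 0.017 m and z of camera_adapter_c in the frame of tray3 between 0.021 and 0.027 m and (x of short_objective_c in the frame of tray2 between -0.0485 and -0.0145 m or x of short_objective_c in the frame of tray2 between 0.0145 and 0.0485 m) and y of short_objective_c in the frame of tray2 between -0.017 and 0.017 m and z of short_objective_c in the frame of tray2 between 0.021 and 0.027 m and (x of eyepiece_c in the frame of tray2 between -0.0485 and -0.0145 m or x of eyepiece_c in the frame of tray2 between 0.0145 and 0.0485 m) and y of eyepiece_c in the frame of tray2 between -0.017 and 0.017 m and z of eyepiece_c in the frame of tray2 between 0.028 and 0.034 m and distance of each of mouse, oil_bottle, slide_box from where it was at the start of the episode below 0.03 m); the robot touches nothing.
It fails at once if a part falls freely (faster than 0.6 m/s with no finger touching it, a drop of about 20 mm) ((linear speed of long_objective above 0.6 m/s and contact force between the fingers and long_objective below 0.01 N) or (linear speed of short_objective above 0.6 m/s and contact force between the fingers and short_objective below 0.01 N) or (linear speed of filter_cube above 0.6 m/s and contact force between the fingers and filter_cube below 0.01 N) or (linear speed of eyepiece above 0.6 m/s and contact force between the fingers and eyepiece below 0.01 N) or (linear speed of camera_adapter above 0.6 m/s and contact force between the fingers and camera_adapter below 0.01 N)).
It fails at once if mouse, oil bottle or slide box moved by more than 30 mm (distance of any of mouse, oil_bottle, slide_box from where it was at the start of the episode above 0.03 m).
It also fails if it takes over 136 s, if anything falls off the work surface, if the arm or the gripper's body presses on something with over 40 N, if the wrist force passes 120 N, or if a joint passes its speed limit or range.

## Working session

There is one attempt and no reset: what is moved stays moved. The work goes in short steps, Python scripts to look and compute and a tool call to move; the robot and the scene stay as the last step left them, time stands still between calls to the robot, and variables do not carry over. Pictures are saved under pics/ and viewed, at most 14 in all, crops included, and the job is handed in when it is done.

Besides the shell and the picture viewer there is one more tool, called by a JSON object that holds its "method" and its "body". carry_out: Moves the arm, as the interface text tells. Its arguments: {"type":"object","properties":{"slide":{"type":"array","items":{"type":"array","items":{"type":"number","minimum":-1,"maximum":1}}},"dr":{"type":"array","items":{"type":"array","items":{"type":"number","minimum":-1,"maximum":1}}},"gripper":{"type":"array","items":{"type":"number"}},"newtons":{"type":"number"}},"required":["slide","dr","gripper"]}

```bash
ls; mkdir -p pics
python3 - <<'E'
from cell import *
import cv2
for n in ("top","side"):
    cv2.imwrite(f"pics/{n}0.png",camera(n)[:,:,::-1]); print(n,camera_model(n))
print(read_state())
E
```

```text
pics
top {'vfov': 46.588664517848926, 'cx': 281.4572045844314, 'cy': 206.6466190037607, 'R': array([[ 0.02230699, -0.99972518,  0.00720802],
       [-0.98865819, -0.02312995, -0.14839134],
       [ 0.14851728, -0.0038161 , -0.98890245]]), 't': array([ -28.14441484,  602.04042849, 1095.24926337])}
side {'vfov': 48.6965610397793, 'cx': 279.7772993780288, 'cy': 214.03413972559275, 'R': array([[-0.98882455, -0.14905373, -0.00299819],
       [-0.10723831,  0.72510331, -0.68023902],
       [ 0.10356616, -0.67231553, -0.73298423]]), 't': array([605.83510589, 117.14988067, 892.89237198])}
{'clock': 0.1, 'joints': array([-1.33859307e+00,  3.00399334e-01,  1.52148720e+00,  1.94071125e-06,
        1.32067880e+00, -6.65928591e-02]), 'qd': array([-0.00067647, -0.0020188 , -0.00215627, -0.00023197, -0.00180855,
       -0.00104967]), 'effort': array([ 1.84090430e-03, -5.32643938e+01, -3.53283298e+01,  7.09692109e-02,
        2.33749469e-02, -7.70705014e-05]), 'eef_pos': array([ 161.87645665, -525.51055144,  302.16535942]), 'eef_rot': array([-3.14062226e+00, -6.66008810e-05,  2.98795604e-01]), 'wrist_force': array([-0.34578399, -0.47480372,  0.68937974]), 'moment': array([-0.00352031, -0.04900965, -0.01604962]), 'finger_force': 0.0, 'finger_gap': 94.06208011463099}
```

View pics/top0.png

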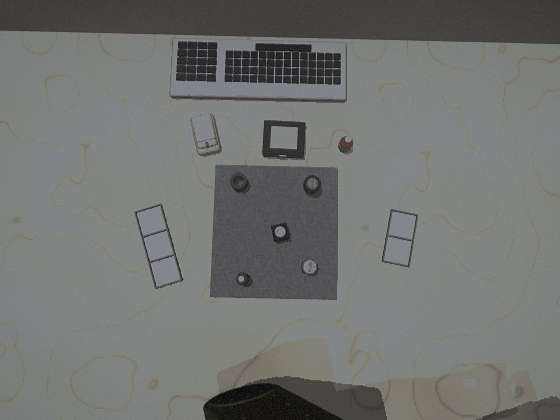

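View pics/side0.png

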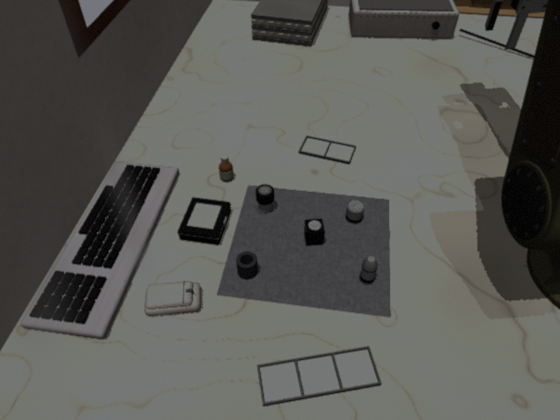

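Top view: adapter (240,183), eyepiece (312,185), filter cube (281,233), short objective (310,267), long objective (243,280), tray3 centred near (159,246), tray2 near (400,238). The side view confirms these identities.

Run:
```python
from cell import *
import cv2, numpy as np
im=cv2.imread("pics/top0.png")
a=cv2.resize(im[165:295,215:335],None,fx=5,fy=5,interpolation=cv2.INTER_CUBIC)[:600]
a=cv2.convertScaleAbs(a,alpha=1.8)
b=np.hstack([cv2.resize(im[195:295,130:190],None,fx=6,fy=6),cv2.resize(im[195:295,375:423],None,fx=6,fy=6)])
cv2.imwrite("pics/c1.png",a);cv2.imwrite("pics/c2.png",b)
cv2.imwrite("pics/w0.png",camera("wrist")[:,:,::-1]); print(camera_model("wrist"))
```

```text
{'vfov': 61.02814169148665, 'cx': 278.881454103265, 'cy': 204.67533128361924, 'R': array([[ 2.94338115e-01, -9.55701155e-01, -6.14120254e-04],
       [-9.20575574e-01, -2.83692587e-01,  2.68438316e-01],
       [-2.56721030e-01, -7.84462837e-02, -9.63296680e-01]]), 't': array([-550.20737198,  -28.95464893,  391.30858088])}
```

View pics/c1.png

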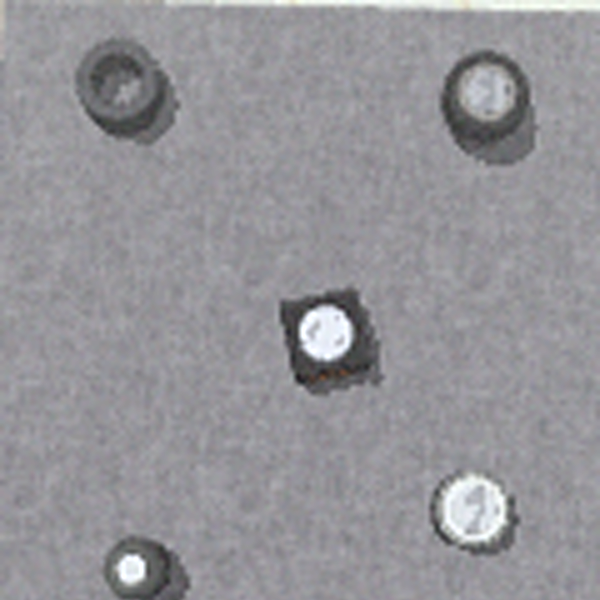

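View pics/w0.png

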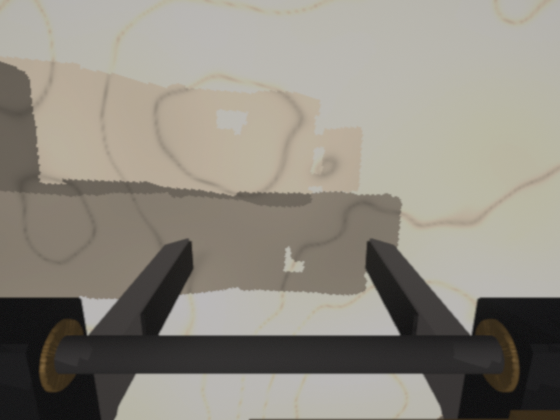

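Crop of the top view: adapter's bore centre at (118,80), eyepiece lens (488,92), cube window (326,333), short objective's lens (474,508), long objective's nose (132,569), at 5x from origin (215,165). The wrist picture shows bench and fingers only.

```bash
cat > h.py <<'E'
from cell import *
import cv2, numpy as np
def ray(px,z,m):
    f=210/np.tan(np.radians(m["vfov"]/2)); R,t=np.array(m["R"]),np.array(m["t"])
    px=np.atleast_2d(px).astype(float)
    d=np.c_[(px[:,0]-m["cx"])/f,(px[:,1]-m["cy"])/f,np.ones(len(px))]@R
    o=-R.T@t
    return (o+d*((z-o[2])/d[:,2])[:,None])[:,:2]
E
python3 - <<'E'
from h import *
im=cv2.imread("pics/top0.png"); m=camera_model("top")
for n,c,z in (("adapter",(118,80),40),("eyep",(488,92),54),("cube",(326,333),42),("short",(474,508),40),("long",(132,569),64)):
    print(n,ray([(c[0]+.5)/5-.5+215,(c[1]+.5)/5-.5+165],z,m).round(1))
hsv=cv2.cvtColor(im,cv2.COLOR_BGR2HSV)
for n,(x0,x1,y0,y1) in (("tray3",(125,195,195,300)),("tray2",(370,430,195,280))):
    k=(im[y0:y1,x0:x1].max(2)<110).astype(np.uint8)
    cs,_=cv2.findContours(k,cv2.RETR_EXTERNAL,cv2.CHAIN_APPROX_NONE)
    c=max(cs,key=cv2.contourArea)[:,0]+[x0,y0]
    w=ray(c,8,m).astype(np.float32); print(n,cv2.minAreaRect(w), w.mean(0))
# cube angle
k=(im[215:250,265:300].max(2)<45).astype(np.uint8)
# side-view blobs
E
```

```text
adapter [[663.2  89.3]]
eyep [[658.7 -84.9]]
cube [[545.1 -11.8]]
short [[465.9 -81.9]]
long [[434.5  73. ]]
tray3 ((508.10333251953125, 276.98895263671875), (194.58880615234375, 69.94041442871094), 18.636337280273438) [507.06207 276.97424]
tray2 ((540.0283813476562, -298.9758605957031), (68.49005126953125, 130.57159423828125), 79.26104736328125) [ 539.2134  -299.37738]
```

View pics/c2.png

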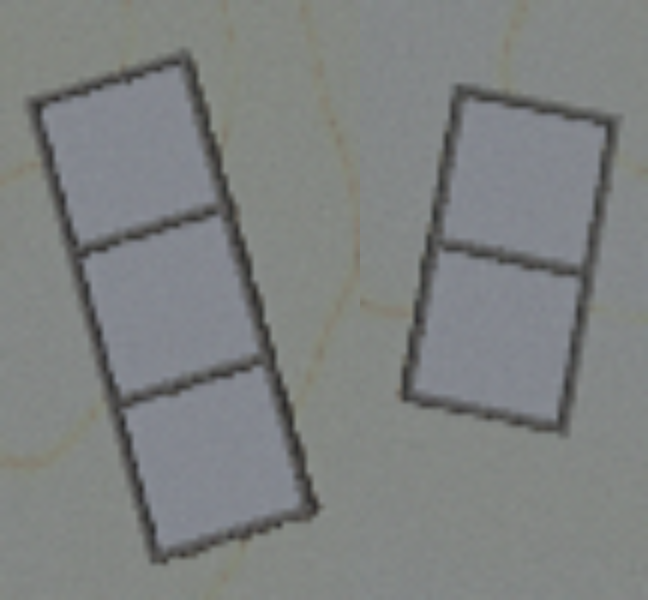

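Crop 2: both trays' dark rims are complete and clean, with white bays; tray3 leans left at the far end and tray2 leans right. I'll take the bay centres from the white blobs and the cube angle from its dark outline.

Run:
```python
from h import *
im=cv2.imread("pics/top0.png"); m=camera_model("top")
for n,(x0,x1,y0,y1) in (("tray3",(125,195,195,300)),("tray2",(370,430,195,280))):
    k=(im[y0:y1,x0:x1].max(2)>=110).astype(np.uint8)
    N,l,s,c=cv2.connectedComponentsWithStats(k,connectivity=4)
    for i in range(1,N):
        if 200<s[i,4]<1500: print(n,s[i,4],ray(c[i]+[x0,y0],4,m).round(1))
k=(im[215:255,262:302].max(2)<50).astype(np.uint8)
cs,_=cv2.findContours(k,cv2.RETR_EXTERNAL,cv2.CHAIN_APPROX_NONE)
c=max(cs,key=cv2.contourArea)[:,0]+[262,215]
print(cv2.minAreaRect(ray(c,42,m).astype(np.float32)))
# side cross-check: top-disc rays from a magnified crop
s=cv2.imread("pics/side0.png"); a=cv2.resize(s[175:295,225:395],None,fx=4.7,fy=4.7,interpolation=cv2.INTER_CUBIC)
cv2.imwrite("pics/s1.png",cv2.convertScaleAbs(a,alpha=1.8))
ms=camera_model("side"); f=210/np.tan(np.radians(ms["vfov"]/2))
for n,p in (("adapter",(663,89,40)),("eyep",(659,-85,54)),("cube",(545,-12,42)),("short",(466,-82,40)),("long",(434.5,73,64))):
    c=ms["R"]@np.array(p)+ms["t"]; u=f*c[0]/c[2]+ms["cx"]; v=f*c[1]/c[2]+ms["cy"]; print(n,round((u-225)*4.7),round((v-175)*4.7))
```

```text
tray3 587 [[567.9 298.6]]
tray3 597 [[508.2 278.4]]
tray3 609 [[448.3 258.3]]
tray2 571 [[ 571.3 -306.2]]
tray2 589 [[ 509.3 -294.5]]
((542.1410522460938, -12.233182907104492), (40.73357009887695, 37.07313537597656), 13.929343223571777)
adapter 100 392
eyep 183 68
cube 419 234
short 612 139
long 685 391
```

View pics/s1.png

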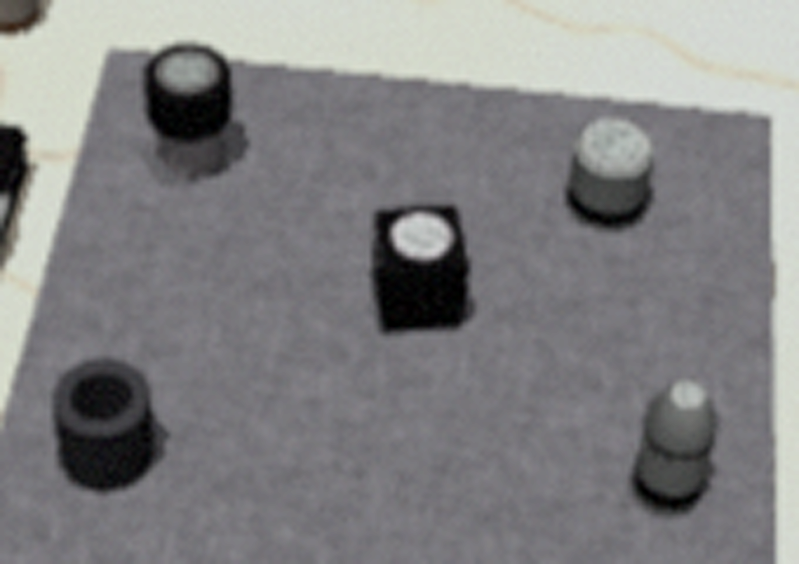

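The side view's predicted top centres (e.g. long 685,391; adapter 100,392) agree with the picture to 1–2 px, so the positions are good. The present yaw (17°) suits the cube (14°) and tray3 (18°), so I'll keep it throughout. Short objective first.

{"method": "carry_out", "body": {"slide": [[0.608,0.888,-0.2],[0.608,0.888,-0.2],[0.608,0.888,-0.2],[0.608,0.888,-0.2],[0.608,0.888,-0.2],[0.608,0.888,-0.2],[0.608,0.888,-0.2],[0.608,0.888,-0.2],[0.608,0.888,-0.2]], "dr": [[0,0,0],[0,0,0],[0,0,0],[0,0,0],[0,0,0],[0,0,0],[0,0,0],[0,0,0],[0,0,0]], "gripper": [100,100,100,100,100,100,100,100,100], "newtons": 20}}

```text
clock: 0.9
eef_pos: [314.3, -303.0, 252.6]
eef_rot: [-3.141, 0.0, 0.301]
wrist_force: [-0.1, -1.1, -0.5]
finger_gap: 94.4
finger_force: 0.0
```

{"method": "carry_out", "body": {"slide": [[0.608,0.888,-0.21],[0.608,0.888,-0.21],[0.608,0.888,-0.21],[0.608,0.888,-0.21],[0.608,0.888,-0.21],[0.608,0.888,-0.21],[0.608,0.888,-0.21],[0.608,0.888,-0.21],[0.608,0.888,-0.21]], "dr": [[0,0,0],[0,0,0],[0,0,0],[0,0,0],[0,0,0],[0,0,0],[0,0,0],[0,0,0],[0,0,0]], "gripper": [100,100,100,100,100,100,100,100,100]}}

```text
clock: 1.65
eef_pos: [466.2, -82.0, 199.8]
eef_rot: [-3.141, 0.001, 0.3]
wrist_force: [-0.3, -0.6, -0.5]
finger_gap: 94.1
finger_force: 0.0
```

Run:
```python
from h import *
cv2.imwrite("pics/w1.png",camera("wrist")[:,:,::-1]); m=camera_model("wrist")
f=210/np.tan(np.radians(m["vfov"]/2))
c=m["R"]@np.array((466,-82,40))+m["t"]; print(f*c[0]/c[2]+m["cx"],f*c[1]/c[2]+m["cy"],read_state()["eef_pos"])
```

```text
277.34455931865966 217.14085172138658 [465.84111302 -82.6177049  200.0979867 ]
```

View pics/w1.png

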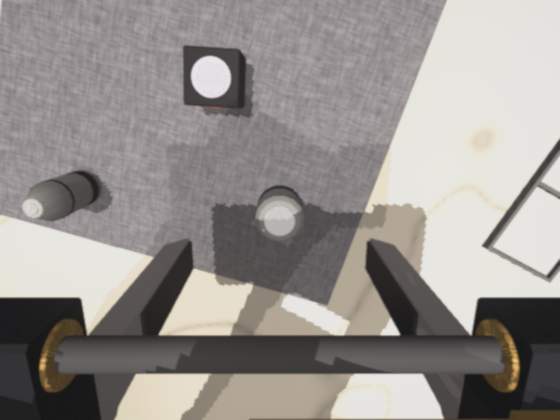

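The lens is at (279,222), predicted (277,217): about 1–2 mm off, centred between the fingers. Descend and grip.

{"method": "carry_out", "body": {"slide": [[0,0,-0.128],[0,0,-0.256],[0,0,-0.35],[0,0,-0.384],[0,0,-0.384],[0,0,-0.384],[0,0,-0.384],[0,0,-0.384],[0,0,-0.384],[0,0,-0.384]], "dr": [[0,0,0],[0,0,0],[0,0,0],[0,0,0],[0,0,0],[0,0,0],[0,0,0],[0,0,0],[0,0,0],[0,0,0]], "gripper": [100,100,100,100,100,30,30,30,30,30], "newtons": 20}}

```text
clock: 2.53
eef_pos: [466.1, -81.7, 104.9]
eef_rot: [3.141, -0.001, 0.299]
wrist_force: [0.8, 0.2, 0.1]
finger_gap: 63.8
finger_force: 0.0
```

{"method": "carry_out", "body": {"slide": [[0,0,0],[0,0,0],[0,0,0],[0,0,0],[0,0,0],[0,0,0],[0,0,0],[0,0,0]], "dr": [[0,0,0],[0,0,0],[0,0,0],[0,0,0],[0,0,0],[0,0,0],[0,0,0],[0,0,0]], "gripper": [20,20,20,20,20,20,20,20], "newtons": 20}}

```text
clock: 3.2
eef_pos: [465.9, -81.6, 104.2]
eef_rot: [-3.142, 0.0, 0.299]
wrist_force: [-0.0, -0.7, 1.7]
finger_gap: 35.3
finger_force: 20.0
```

Gripped (35.3 mm, 20 N). Lift and travel to tray2's near bay.

{"method": "carry_out", "body": {"slide": [[0,0,0.08],[0,0,0.2],[0,0,0.32],[0.02,-0.1,0.384],[0.05,-0.24,0.384],[0.08,-0.38,0.384],[0.104,-0.52,0.384],[0.132,-0.65,0.384],[0.155,-0.77,0.384],[0.172,-0.85,0.384]], "dr": [[0,0,0],[0,0,0],[0,0,0],[0,0,0],[0,0,0],[0,0,0],[0,0,0],[0,0,0],[0,0,0],[0,0,0]], "gripper": [20,20,20,20,20,20,20,20,20,20]}}

```text
clock: 4.03
eef_pos: [508.7, -296.7, 199.6]
eef_rot: [-3.141, 0.0, 0.297]
wrist_force: [0.1, 0.6, -3.2]
finger_gap: 35.3
finger_force: 20.0
```

{"method": "carry_out", "body": {"slide": [[0,0,0],[0,0,-0.1],[0,0,-0.2],[0,0,-0.28],[0,0,-0.33],[0,0,-0.355],[0,0,-0.364],[0,0,-0.366],[0,0,-0.367],[0,0,-0.367]], "dr": [[0,0,0],[0,0,0],[0,0,0],[0,0,0],[0,0,0],[0,0,0],[0,0,0],[0,0,0],[0,0,0],[0,0,0]], "gripper": [20,20,20,20,20,20,20,20,20,20]}}

```text
clock: 4.87
eef_pos: [509.2, -294.3, 109.4]
eef_rot: [3.14, -0.001, 0.299]
wrist_force: [0.2, -0.2, -0.7]
finger_gap: 35.2
finger_force: 20.0
```

{"method": "carry_out", "body": {"slide": [[0,0,-0.003],[0,0,-0.005],[0,0,-0.005],[0,0,-0.005],[0,0,-0.005],[0,0,-0.005],[0,0,-0.005],[0,0,0.1],[0,0,0.24],[0,0,0.367]], "dr": [[0,0,0],[0,0,0],[0,0,0],[0,0,0],[0,0,0],[0,0,0],[0,0,0],[0,0,0],[0,0,0],[0,0,0]], "gripper": [20,20,20,65,65,65,65,65,65,100]}}

```text
clock: 5.7
eef_pos: [508.7, -294.0, 201.2]
eef_rot: [-3.141, 0.001, 0.299]
wrist_force: [0.2, 0.6, 1.0]
finger_gap: 65.0
finger_force: 0.0
```

{"method": "carry_out", "body": {"slide": [[0.599,0.837,0],[0.599,0.837,0],[0.599,0.837,0],[0.599,0.837,0],[0.599,0.837,0],[0.599,0.837,0],[0.599,0.837,0],[0.599,0.837,0],[0.599,0.837,0],[0.599,0.837,0]], "dr": [[0,0,0],[0,0,0],[0,0,0],[0,0,0],[0,0,0],[0,0,0],[0,0,0],[0,0,0],[0,0,0],[0,0,0]], "gripper": [100,100,100,100,100,100,100,100,100,100]}}

```text
clock: 6.53
eef_pos: [658.0, -86.2, 200.1]
eef_rot: [-3.142, 0.0, 0.298]
wrist_force: [0.4, -0.1, -0.2]
finger_gap: 93.9
finger_force: 0.0
```

{"method": "carry_out", "body": {"slide": [[0,0,-0.1],[0,0,-0.2],[0,0,-0.28],[0,0,-0.32],[0,0,-0.32],[0,0,-0.32],[0,0,-0.32],[0,0,-0.32],[0,0,-0.32],[0,0,-0.32]], "dr": [[0,0,0],[0,0,0],[0,0,0],[0,0,0],[0,0,0],[0,0,0],[0,0,0],[0,0,0],[0,0,0],[0,0,0]], "gripper": [100,100,100,100,100,20,20,20,20,20]}}

```text
clock: 7.37
eef_pos: [658.9, -84.9, 120.9]
eef_rot: [3.141, -0.001, 0.299]
wrist_force: [0.3, -0.4, 1.0]
finger_gap: 64.4
finger_force: 0.0
```

{"method": "carry_out", "body": {"slide": [[0,0,0],[0,0,0],[0,0,0],[0,0,0],[0,0,0],[0,0,0],[0,0,0],[0,0,0]], "dr": [[0,0,0],[0,0,0],[0,0,0],[0,0,0],[0,0,0],[0,0,0],[0,0,0],[0,0,0]], "gripper": [20,20,20,20,20,20,20,20]}}

```text
clock: 8.03
eef_pos: [658.6, -84.9, 120.2]
eef_rot: [-3.142, 0.0, 0.299]
wrist_force: [-1.1, 1.4, 0.8]
finger_gap: 39.9
finger_force: 20.0
```

Eyepiece gripped by the head (39.9 mm). Lift and carry to the far bay of tray2, then lower.

{"method": "carry_out", "body": {"slide": [[0,0,0.08],[0,0,0.2],[0,0,0.32],[-0.04,-0.1,0.36],[-0.095,-0.24,0.36],[-0.15,-0.38,0.36],[-0.206,-0.52,0.36],[-0.257,-0.65,0.36],[-0.305,-0.77,0.36],[-0.35,-0.885,0.36]], "dr": [[0,0,0],[0,0,0],[0,0,0],[0,0,0],[0,0,0],[0,0,0],[0,0,0],[0,0,0],[0,0,0],[0,0,0]], "gripper": [20,20,20,20,20,20,20,20,20,20]}}

```text
clock: 8.87
eef_pos: [570.1, -307.8, 210.0]
eef_rot: [-3.141, 0.0, 0.298]
wrist_force: [0.9, -1.0, -1.2]
finger_gap: 39.9
finger_force: 20.0
```

{"method": "carry_out", "body": {"slide": [[0,0,0],[0,0,-0.1],[0,0,-0.2],[0,0,-0.28],[0,0,-0.32],[0,0,-0.334],[0,0,-0.34],[0,0,-0.343],[0,0,-0.345],[0,0,-0.347]], "dr": [[0,0,0],[0,0,0],[0,0,0],[0,0,0],[0,0,0],[0,0,0],[0,0,0],[0,0,0],[0,0,0],[0,0,0]], "gripper": [20,20,20,20,20,20,20,20,20,20]}}

```text
clock: 9.7
eef_pos: [571.5, -306.3, 124.5]
eef_rot: [3.14, -0.001, 0.299]
wrist_force: [-0.2, 0.1, -0.8]
finger_gap: 39.6
finger_force: 20.0
```

{"method": "carry_out", "body": {"slide": [[0,0,0],[0,0,0],[0,0,0],[0,0,0],[0,0,0],[0,0,0],[0,0,0.07],[0,0,0.16],[0,0,0.26],[0,0,0.347]], "dr": [[0,0,0],[0,0,0],[0,0,0],[0,0,0],[0,0,0],[0,0,0],[0,0,0],[0,0,0],[0,0,0],[0,0,0]], "gripper": [20,20,65,65,65,65,65,65,65,65]}}

```text
clock: 10.53
eef_pos: [571.1, -306.2, 211.6]
eef_rot: [3.141, -0.0, 0.299]
wrist_force: [0.2, -0.3, 0.4]
finger_gap: 60.9
finger_force: 0.0
```

Run:
```python
from h import *
a=camera("top")[190:275,350:440,::-1]; b=camera("side")[100:185,280:370,::-1]
cv2.imwrite("pics/p1.png",cv2.convertScaleAbs(cv2.resize(np.hstack([a,b]),None,fx=4.4,fy=4.4,interpolation=cv2.INTER_CUBIC),alpha=1.6))
```

```text
(no output)
```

View pics/p1.png

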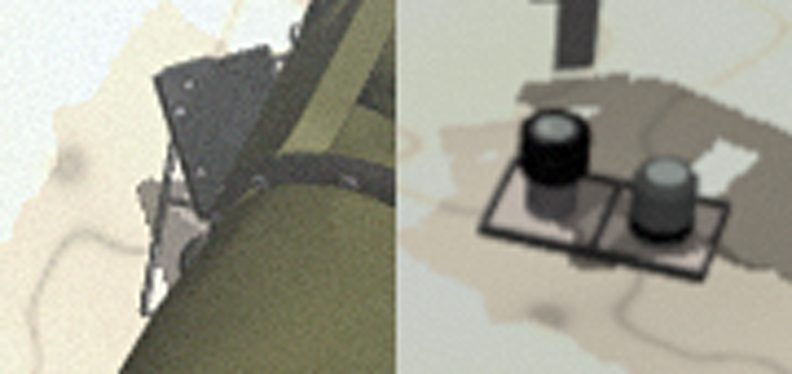

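Side crop: eyepiece at (555,165) and short objective (664,200) both stand upright in tray2's two bays (the arm hides the tray in the top view). Now the filter cube.

{"method": "carry_out", "body": {"slide": [[-0.052,0.588,-0.02],[-0.052,0.588,-0.02],[-0.052,0.588,-0.02],[-0.052,0.588,-0.02],[-0.052,0.588,-0.02]], "dr": [[0,0,0],[0,0,0],[0,0,0],[0,0,0],[0,0,0]], "gripper": [100,100,100,100,100]}}

```text
clock: 11.05
eef_pos: [557.7, -155.1, 204.3]
eef_rot: [-3.14, 0.001, 0.302]
wrist_force: [0.3, 0.0, -0.3]
finger_gap: 90.8
finger_force: 0.0
```

{"method": "carry_out", "body": {"slide": [[-0.052,0.589,-0.02],[-0.052,0.589,-0.02],[-0.052,0.589,-0.02],[-0.052,0.589,-0.02],[-0.052,0.589,-0.02],[-0.052,0.589,-0.02],[-0.052,0.589,-0.15],[-0.052,0.589,-0.28],[-0.052,0.589,-0.37],[-0.052,0.589,-0.404]], "dr": [[0,0,0],[0,0,0],[0,0,0],[0,0,0],[0,0,0],[0,0,0],[0,0,-0.008],[0,0,-0.008],[0,0,-0.008],[0,0,-0.008]], "gripper": [100,100,100,100,100,100,100,100,100,100]}}

```text
clock: 11.88
eef_pos: [544.0, -13.2, 100.6]
eef_rot: [-3.14, 0.005, 0.247]
wrist_force: [-0.9, -0.3, -0.4]
finger_gap: 94.4
finger_force: 0.0
```

{"method": "carry_out", "body": {"slide": [[0,0,0],[0,0,0],[0,0,0],[0,0,0],[0,0,0],[0,0,0],[0,0,0],[0,0,0],[0,0,0],[0,0,0]], "dr": [[0,0,0],[0,0,0],[0,0,0],[0,0,0],[0,0,0],[0,0,0],[0,0,0],[0,0,0],[0,0,0],[0,0,0]], "gripper": [100,20,20,20,20,20,20,20,20,20]}}

```text
clock: 12.72
eef_pos: [545.2, -11.9, 104.2]
eef_rot: [3.142, -0.0, 0.249]
wrist_force: [-0.3, 0.5, 0.5]
finger_gap: 37.5
finger_force: 0.0
```

{"method": "carry_out", "body": {"slide": [[0,0,0],[0,0,0],[0,0,0],[0,0,0]], "dr": [[0,0,0],[0,0,0],[0,0,0],[0,0,0]], "gripper": [20,20,20,20]}}

```text
clock: 13.05
eef_pos: [545.2, -11.9, 104.2]
eef_rot: [3.142, -0.0, 0.249]
wrist_force: [0.2, 0.0, 1.0]
finger_gap: 36.0
finger_force: 20.0
```

Cube gripped (36.0 mm). Carry to tray3's middle bay.

{"method": "carry_out", "body": {"slide": [[0,0,0.08],[0,0,0.2],[0,0,0.32],[0,0.06,0.384],[-0.02,0.18,0.384],[-0.04,0.32,0.384],[-0.06,0.46,0.384],[-0.08,0.6,0.384],[-0.1,0.74,0.384],[-0.12,0.88,0.384]], "dr": [[0,0,0],[0,0,0],[0,0,0],[0,0,0],[0,0,0],[0,0,0],[0,0,0],[0,0,0],[0,0,0],[0,0,0]], "gripper": [20,20,20,20,20,20,20,20,20,20]}}

```text
clock: 13.88
eef_pos: [514.5, 209.7, 200.1]
eef_rot: [3.142, 0.0, 0.248]
wrist_force: [1.2, 0.4, -1.1]
finger_gap: 36.1
finger_force: 20.0
```

{"method": "carry_out", "body": {"slide": [[-0.015,0.14,0],[-0.028,0.24,0],[-0.028,0.281,0],[-0.028,0.281,-0.1],[-0.028,0.281,-0.2],[-0.028,0.281,-0.28],[-0.028,0.281,-0.33],[-0.028,0.281,-0.355],[-0.028,0.281,-0.362],[-0.028,0.281,-0.366]], "dr": [[0,0,0],[0,0,0],[0,0,0],[0,0,0],[0,0,0],[0,0,0],[0,0,0],[0,0,0],[0,0,0],[0,0,0]], "gripper": [20,20,20,20,20,20,20,20,20,20]}}

```text
clock: 14.72
eef_pos: [508.6, 278.3, 109.2]
eef_rot: [-3.141, -0.001, 0.248]
wrist_force: [0.6, 0.0, -0.5]
finger_gap: 36.1
finger_force: 20.0
```

{"method": "carry_out", "body": {"slide": [[0,0,-0.003],[0,0,-0.005],[0,0,-0.005],[0,0,-0.005],[0,0,-0.005],[0,0,-0.005]], "dr": [[0,0,0],[0,0,0],[0,0,0],[0,0,0],[0,0,0],[0,0,0]], "gripper": [20,20,20,20,20,20]}}

```text
clock: 15.22
eef_pos: [508.5, 278.5, 108.2]
eef_rot: [-3.141, -0.001, 0.249]
wrist_force: [0.6, -1.0, 5.4]
finger_gap: 36.0
finger_force: 20.0
```

{"method": "carry_out", "body": {"slide": [[0,0,0],[0,0,0],[0,0,0],[0,0,0],[0,0,0],[0,0,0.07],[0,0,0.16],[0,0,0.26],[0,0,0.37],[0,0,0.37]], "dr": [[0,0,0],[0,0,0],[0,0,0],[0,0,0],[0,0,0],[0,0,0],[0,0,0],[0,0,0],[0,0,0],[0,0,0]], "gripper": [60,60,60,60,60,60,60,60,100,100]}}

```text
clock: 16.05
eef_pos: [509.4, 279.0, 205.1]
eef_rot: [-3.14, -0.007, 0.249]
wrist_force: [0.9, 1.2, 0.0]
finger_gap: 66.4
finger_force: 0.0
```

Next the camera adapter.

{"method": "carry_out", "body": {"slide": [[0.62,-0.756,0],[0.62,-0.756,0],[0.62,-0.756,0],[0.62,-0.756,0],[0.62,-0.756,0],[0.62,-0.756,0],[0.62,-0.756,0],[0.62,-0.756,0],[0.62,-0.756,0],[0.62,-0.756,0]], "dr": [[0,0,0],[0,0,0],[0,0,0],[0,0,0],[0,0,0],[0,0,0],[0,0,0],[0,0,0],[0,0,0],[0,0,0]], "gripper": [100,100,100,100,100,100,100,100,100,100]}}

```text
clock: 16.88
eef_pos: [662.6, 90.5, 199.7]
eef_rot: [-3.141, 0.001, 0.25]
wrist_force: [-0.2, 0.2, -0.2]
finger_gap: 94.1
finger_force: 0.0
```

{"method": "carry_out", "body": {"slide": [[0,0,-0.12],[0,0,-0.24],[0,0,-0.33],[0,0,-0.37],[0,0,-0.383],[0,0,-0.383],[0,0,-0.383],[0,0,-0.383],[0,0,-0.383],[0,0,-0.383]], "dr": [[0,0,0],[0,0,0],[0,0,0],[0,0,0],[0,0,0],[0,0,0],[0,0,0],[0,0,0],[0,0,0],[0,0,0]], "gripper": [100,100,100,100,100,20,20,20,20,20]}}

```text
clock: 17.72
eef_pos: [663.4, 89.4, 105.1]
eef_rot: [3.141, -0.001, 0.249]
wrist_force: [-0.6, 0.1, 0.2]
finger_gap: 63.7
finger_force: 0.0
```

{"method": "carry_out", "body": {"slide": [[0,0,0],[0,0,0],[0,0,0],[0,0,0],[0,0,0],[0,0,0],[0,0,0],[0,0,0]], "dr": [[0,0,0],[0,0,0],[0,0,0],[0,0,0],[0,0,0],[0,0,0],[0,0,0],[0,0,0]], "gripper": [20,20,20,20,20,20,20,20]}}

```text
clock: 18.38
eef_pos: [663.2, 89.3, 104.2]
eef_rot: [3.142, -0.0, 0.248]
wrist_force: [-0.7, -0.4, 1.5]
finger_gap: 40.0
finger_force: 20.0
```

{"method": "carry_out", "body": {"slide": [[0,0,0.08],[0,0,0.2],[0,0,0.32],[-0.03,0.06,0.384],[-0.09,0.2,0.384],[-0.155,0.34,0.384],[-0.22,0.48,0.384],[-0.28,0.61,0.384],[-0.335,0.74,0.384],[-0.381,0.837,0.384]], "dr": [[0,0,0],[0,0,0],[0,0,0],[0,0,0],[0,0,0],[0,0,0],[0,0,0],[0,0,0],[0,0,0],[0,0,0]], "gripper": [20,20,20,20,20,20,20,20,20,20]}}

```text
clock: 19.22
eef_pos: [566.5, 301.0, 200.0]
eef_rot: [-3.141, 0.0, 0.25]
wrist_force: [0.6, 0.6, -0.7]
finger_gap: 39.5
finger_force: 20.0
```

{"method": "carry_out", "body": {"slide": [[0,0,0],[0,0,-0.1],[0,0,-0.2],[0,0,-0.28],[0,0,-0.33],[0,0,-0.353],[0,0,-0.363],[0,0,-0.367],[0,0,-0.37],[0,0,-0.371]], "dr": [[0,0,0],[0,0,0],[0,0,0],[0,0,0],[0,0,0],[0,0,0],[0,0,0],[0,0,0],[0,0,0],[0,0,0]], "gripper": [20,20,20,20,20,20,20,20,20,20]}}

```text
clock: 20.05
eef_pos: [568.3, 298.7, 108.4]
eef_rot: [-3.141, -0.002, 0.248]
wrist_force: [-0.4, -0.6, -1.4]
finger_gap: 39.9
finger_force: 20.0
```

{"method": "carry_out", "body": {"slide": [[0,0,0],[0,0,0],[0,0,0],[0,0,0],[0,0,0],[0,0,0.07],[0,0,0.16],[0,0,0.26],[0,0,0.37],[0,0,0.37]], "dr": [[0,0,0],[0,0,0],[0,0,0],[0,0,0],[0,0,0],[0,0,0],[0,0,0],[0,0,0],[0,0,0],[0,0,0]], "gripper": [20,60,60,60,60,60,60,60,60,100]}}

```text
clock: 20.88
eef_pos: [569.2, 299.3, 205.8]
eef_rot: [-3.14, -0.008, 0.249]
wrist_force: [0.5, 0.7, 0.7]
finger_gap: 60.3
finger_force: 0.0
```

Last part: the long objective.

{"method": "carry_out", "body": {"slide": [[-0.534,-0.903,0],[-0.534,-0.903,0],[-0.534,-0.903,0],[-0.534,-0.903,0],[-0.534,-0.903,0],[-0.534,-0.903,0],[-0.534,-0.903,0],[-0.534,-0.903,0],[-0.534,-0.903,0],[-0.534,-0.903,0]], "dr": [[0,0,0],[0,0,0],[0,0,0],[0,0,0],[0,0,0],[0,0,0],[0,0,0],[0,0,0],[0,0,0],[0,0,0]], "gripper": [100,100,100,100,100,100,100,100,100,100]}}

```text
clock: 21.72
eef_pos: [435.1, 73.6, 200.0]
eef_rot: [-3.142, -0.001, 0.249]
wrist_force: [-0.2, -0.7, -0.6]
finger_gap: 93.8
finger_force: 0.0
```

Run:
```python
from h import *
cv2.imwrite("pics/w2.png",camera("wrist")[:,:,::-1]); m=camera_model("wrist")
f=210/np.tan(np.radians(m["vfov"]/2))
c=m["R"]@np.array((434.5,73,64))+m["t"]; print(f*c[0]/c[2]+m["cx"],f*c[1]/c[2]+m["cy"],f/c[2])
```

```text
278.938444597807 230.17257642011594 1.5428866171169984
```

View pics/w2.png

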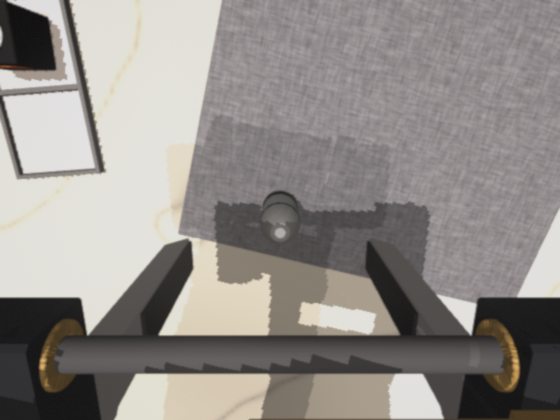

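The nose is at (280,232) where (279,230) was predicted, about 1 mm off. Descend and grip.

{"method": "carry_out", "body": {"slide": [[0,0,-0.1],[0,0,-0.22],[0,0,-0.32],[0,0,-0.36],[0,0,-0.375],[0,0,-0.375],[0,0,-0.375],[0,0,-0.375],[0,0,-0.375],[0,0,-0.375]], "dr": [[0,0,0],[0,0,0],[0,0,0],[0,0,0],[0,0,0],[0,0,0],[0,0,0],[0,0,0],[0,0,0],[0,0,0]], "gripper": [100,100,100,100,100,20,20,20,20,20]}}

```text
clock: 22.6
eef_pos: [434.7, 72.9, 106.9]
eef_rot: [3.141, -0.001, 0.248]
wrist_force: [-0.8, 0.3, -0.5]
finger_gap: 63.7
finger_force: 0.0
```

{"method": "carry_out", "body": {"slide": [[0,0,0],[0,0,0],[0,0,0],[0,0,0],[0,0,0],[0,0,0],[0,0,0],[0,0,0],[0,0,0],[0,0,0]], "dr": [[0,0,0],[0,0,0],[0,0,0],[0,0,0],[0,0,0],[0,0,0],[0,0,0],[0,0,0],[0,0,0],[0,0,0]], "gripper": [15,15,15,15,15,15,15,15,15,15]}}

```text
clock: 23.43
eef_pos: [434.4, 72.9, 106.1]
eef_rot: [-3.142, 0.0, 0.249]
wrist_force: [0.4, 0.9, -0.2]
finger_gap: 27.5
finger_force: 20.0
```

{"method": "carry_out", "body": {"slide": [[0,0,0.08],[0,0,0.2],[0,0,0.32],[0,0.06,0.38],[0.014,0.18,0.38],[0.024,0.31,0.38],[0.034,0.44,0.38],[0.044,0.57,0.38],[0.052,0.68,0.38],[0.056,0.742,0.38]], "dr": [[0,0,0],[0,0,0],[0,0,0],[0,0,0],[0,0,0],[0,0,0],[0,0,0],[0,0,0],[0,0,0],[0,0,0]], "gripper": [15,15,15,15,15,15,15,15,15,15]}}

```text
clock: 24.27
eef_pos: [448.1, 260.9, 200.9]
eef_rot: [-3.141, 0.0, 0.25]
wrist_force: [0.7, -0.9, -1.7]
finger_gap: 27.8
finger_force: 20.0
```

{"method": "carry_out", "body": {"slide": [[0,0,0],[0,0,-0.1],[0,0,-0.2],[0,0,-0.28],[0,0,-0.33],[0,0,-0.35],[0,0,-0.358],[0,0,-0.363],[0,0,-0.366],[0,0,-0.367]], "dr": [[0,0,0],[0,0,0],[0,0,0],[0,0,0],[0,0,0],[0,0,0],[0,0,0],[0,0,0],[0,0,0],[0,0,0]], "gripper": [15,15,15,15,15,15,15,15,15,15]}}

```text
clock: 25.1
eef_pos: [448.7, 258.4, 110.1]
eef_rot: [-3.141, -0.001, 0.248]
wrist_force: [-0.5, -1.1, 3.4]
finger_gap: 27.7
finger_force: 20.0
```

{"method": "carry_out", "body": {"slide": [[0,0,0],[0,0,0],[0,0,0],[0,0,0],[0,0,0],[0,0,0],[0,0,0.07],[0,0,0.16],[0,0,0.26],[0,0,0.37]], "dr": [[0,0,0],[0,0,0],[0,0,0],[0,0,0],[0,0,0],[0,0,0],[0,0,0],[0,0,0],[0,0,0],[0,0,0]], "gripper": [15,15,50,50,50,50,50,50,50,50]}}

```text
clock: 25.93
eef_pos: [448.1, 258.2, 202.4]
eef_rot: [3.141, 0.001, 0.249]
wrist_force: [-0.2, -0.0, -0.4]
finger_gap: 47.3
finger_force: 0.0
```

{"method": "carry_out", "body": {"slide": [[-0.2,-0.8,0.2],[-0.2,-0.8,0.2],[-0.2,-0.8,0.2],[-0.2,-0.8,0.2],[-0.2,-0.8,0.2],[-0.2,-0.8,0.2],[-0.2,-0.8,0.2],[-0.2,-0.8,0.2],[-0.2,-0.8,0.2],[-0.2,-0.8,0.2]], "dr": [[0,0,0],[0,0,0],[0,0,0],[0,0,0],[0,0,0],[0,0,0],[0,0,0],[0,0,0],[0,0,0],[0,0,0]], "gripper": [50,50,50,50,50,50,50,50,50,50]}}

```text
clock: 26.77
eef_pos: [398.5, 59.4, 251.4]
eef_rot: [-3.141, 0.001, 0.25]
wrist_force: [0.5, -0.6, 0.4]
finger_gap: 47.4
finger_force: 0.0
```

Run:
```python
from h import *
t,s=camera("top")[:,:,::-1],camera("side")[:,:,::-1]
cv2.imwrite("pics/end.png",cv2.convertScaleAbs(np.vstack([cv2.resize(t[105:305,120:430],(800,516))[:,:],])[:516],alpha=1.5))
cv2.imwrite("pics/ends.png",cv2.convertScaleAbs(cv2.resize(s[125:415,190:410],None,fx=2,fy=2),alpha=1.5))
```

```text
(no output)
```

View pics/end.png

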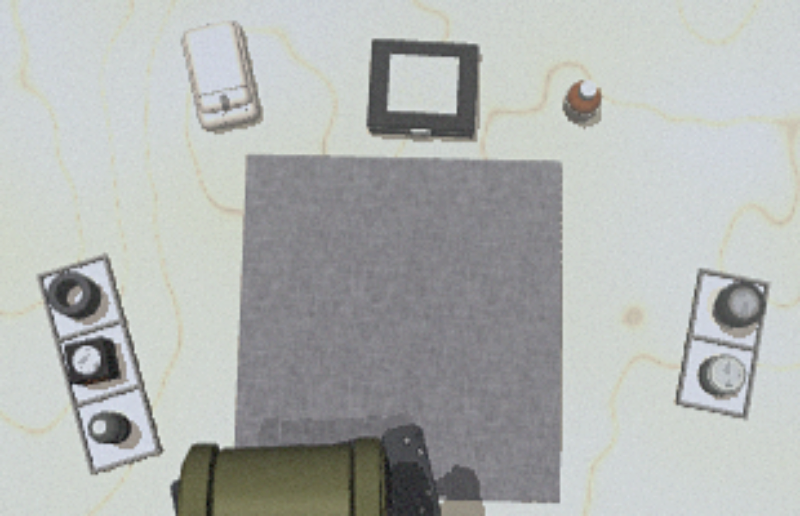

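View pics/ends.png

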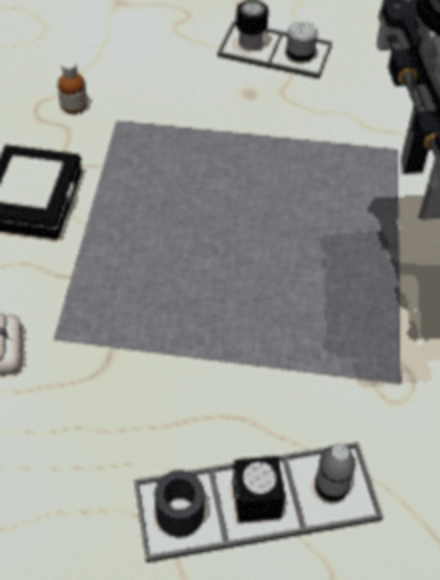

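Both trays are filled, with all parts upright; tops at adapter (75,294), cube (88,360), long (100,426), eyepiece (742,303), short (727,373). The mouse, box and bottle have not moved. I'll check the offsets, then sign off.

Run:
```python
from h import *
m=camera_model("top"); ok=True
for n,c,z,b in (("adapter",(75,294),44,(567.9,298.6)),("cube",(88,360),46,(508.2,278.4)),("long",(100,426),68,(448.3,258.3)),("eye",(742,303),58,(571.3,-306.2)),("short",(727,373),44,(509.3,-294.5))):
    d=ray([c[0]/2.58+120-.3,c[1]/2.58+105-.3],z,m)[0]-b; print(n,d.round(1)); ok&=np.abs(d).max()<10
if ok: print(sign_off())
```

```text
adapter [-0.7 -5. ]
cube [-0.3 -0.6]
long [ 1.1 -0. ]
eye [-0.   1.2]
short [0.2 0.2]
the job is handed in; nothing more can be done
None
```

All five parts stand upright in their trays, about 5 mm or less from their bay centres in the last image; the mouse, oil bottle and slide box look unmoved, and the job was handed in at about 27 s with no verdict returned.

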